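Open the dust extractor's damper fully and start it

ROBOT

A 7-joint arm with a two-finger parallel gripper is mounted at the origin on a cart in front of the work surface, level with it; the furniture and walls round the work are solid. World frame = base frame: x ahead of the robot, y to its left, z up, the work surface at z = 0. Lengths are in mm, angles in rad, forces in N, time in s.
With the tool pointing down it reaches from about 425 to 800 mm from the base axis. Payload 8.3 kg.
Tool frame: the origin (TCP) lies at the very end of the fingers, on their centre line; the grasp point (between the pads) lies 19 mm behind it (hold_point_z is the distance from the TCP to the grasp point, in mm); z points along the fingers, x is the direction in which the jaws open and shut, and the axes are right-handed (so a half turn about z gives the same grasp; the last joint's range is limited). The gripper opens to 85 mm and grips with 20 to 120 N. Pads are 22 mm wide; open, the fingers measure 114 mm over their backs; the gripper's body (76 mm by 85 mm) begins 54 mm behind the grasp point. The pads swing forward as they close: fully open they stand 13 mm farther back than shut.
Start: joints at [-1.405, 0.383, 0.016, 1.37, -0.006, 1.388, -0.046], TCP at [141.704, 608.706, 231.279] pointing down, gripper open.
Joint ranges: [-2.95, 2.95], [-0.25, 2.06], [-1.52, 1.56], [0.18, 2.33], [-1.44, 4.58], [0.02, 2.06], [-3.01, 3.01]. Speed limits (rad/s): [2.39, 2.39, 3.01, 3.01, 3.14, 3.14, 3.14].

INTERFACE

Orientations are given as a 3x3 rotation matrix whose columns are the frame's x, y, z axes.
In Python, from bench import get_obs, get_image, close_job, hold_point_z gives the robot as it stands.
- The arm moves only by the tool servo_tool, never from a script. Its argument "moves" is a list of rows, each a list of 7 numbers: the turn, a rotation vector about the world's x, y, z in rad, then the shift along the world's x, y, z in cm, then the finger opening in cm, from 0 to 8.54. A call has 1 to 8 rows; each row is the pose to reach, as a shift and turn from the pose measured when the call began; what a row does not reach only later rows make up. A row lasts 1/8 s, in which the tool goes at most 62.5 mm and 10.7 degrees, less where a joint would pass 70% of its speed; a pose out of reach is approached as far as the arm can. A call with a gripper value outside its range is refused whole. The fingers move at their own pace and stop on an object; "grip_force" is the grip in N (left out, the last holds). Time passes only in rows, so rows that repeat a pose let the fingers close. It gives the time, the measured TCP pose, the force and the opening at its end, in the units of the state.
- get_obs(): the state, without advancing time (a new reading comes with each control period).
- get_image(name): name is "side" or "top"; returns a dict with "color" (420x560x3 uint8, red, green, blue), "fx", "fy", "cx", "cy" (pixels), "D" ([k1, k2, p1, p2, k3] as OpenCV has them; the pictures are not rectified), "origin" and "rotation" of the camera in the world. Camera axes: x right, y down, z forward; pixel columns grow to the right and rows downward; lengths in mm; the calibration is good to about 2 mm. A picture is of the moment at which its call begins. There is no depth.
- close_job(): hands the job in, once; it reports no verdict.
The state is a dict: "time": time; "joint_positions": joint angles; "dq": joint speeds; "joint_efforts": joint torques, N m; "position": TCP position; "ee_rot": TCP orientation; "wrist_force": force on the tool from outside, world axes, zero at the start; "torque": the same for the moment, N m; "width": finger opening in mm.
Only numpy, scipy, OpenCV 4.12 (cv2) and the standard library are available. Lean on these libraries where they do the work, as an engineer would, in place of code of your own. Each camera call takes 0.05 s, during which the arm holds its last target. There are 200 camera calls.

TASK

Get the small bench dust extractor ready for grinding: with a fingertip, push the damper lever on its top round past the half-open notch until it is fully home at the second, fully open stop, and only then press the start button behind the lever all the way down and let it come up again. Only push: do not pinch the lever's handle, and leave the burner, the dental model and the tape roll beside the machine where they are.

Things in the scene. Friction and masses are not known exactly. Their poses are not given: they have to be found in the camera images.
- extractor: The bench dust extractor, a grey box 140 x 140 mm with an aluminium top plate at 56 mm height; fixed to the bench. Origin: centre of its underside. Its +x points away from its grilled front (the side toward the robot) to the duct stub at the rear, +y is its left side seen from the robot, z up. It does not tip or slide.
- lever_pivot (a point): Pivot of the damper lever, in the middle of the top plate, 56 mm above the bench; the lever turns about the vertical axis through it. Its steel boss is 11.5 mm in radius, 15 mm high. In the extractor's frame the direction from pivot to handle is at the angle pi - 0.7 + joint value from +x.
- damper_lever (a joint): Angle of the damper lever, rad: 0 shut (start; handle toward the front left), 0.70 half-open notch (straight to the front), 1.40 full stop (front right; end of travel). Grows counter-clockwise from above. Spring detents hold it in these places: about 7 N at the handle to leave shut or half; past about 1.1 it snaps on to the full stop, short of that it falls back to half.
- handle (a point): Centre of the lever's upright black handle, 58 mm from the pivot, 26 mm above the top plate; moves with the lever. z up, x outward along the lever, y in the direction of opening. The handle is a tab 22 mm along x and 17 mm along y (from -8 to +9 mm), 8 to 44 mm above the top plate; below it is the flat steel lever.
- handle_push_side: The taller half of the handle: the face to push on (at point handle y = -8 mm). Its top is 44 mm above the plate. Body origin lies at the lever pivot.
- handle_far_side: The other half of the handle, 6 mm lower, on the side of opening (face at point handle y = +9 mm). Touching it together with the push side counts as pinching. Body origin lies at the lever pivot.
- start_button (a joint): Travel of the start button: 0 up, 0.006 m fully down. Spring return; fully down takes 5 N.
- start_button_top (a point): Centre of the top of the round dark grey start button, 24 mm across, in a black collar, on the machine's top plate 45 mm behind the lever pivot; pressed straight down.
- torch: Small spirit burner, round, 48 mm across, 70 mm high, loose, standing near the rear left corner of the extractor. Origin: centre of its underside. Leave alone.
- model: Pink dental arch model, 54 x 60 x 28 mm, loose, near the rear right corner of the extractor. Origin: centre of its underside. Leave alone.
- tape: Roll of tape lying flat, 66 mm across, 20 mm high, loose, at the left side of the extractor. Origin: centre of its underside. Leave alone.

How it is judged:
By the outcome, as a careful person would: the job done as asked, in the order asked, and still so for the second after the job is handed in, with the robot touching nothing.
It also fails if it takes over 43 s, if anything falls off the work surface, if the arm or the gripper's body presses on something with over 40 N, if the wrist force passes 120 N, or if a joint passes its speed limit or range.

## Working session

There is one attempt and no reset: what is moved stays moved. The work goes in short steps, Python scripts to look and compute and a tool call to move; the robot and the scene stay as the last step left them, time stands still between calls to the robot, and variables do not carry over. Pictures are saved under pics/ and viewed, about 8 in all and at most 12, crops included, and the job is handed in when it is done.

Besides the shell and the picture viewer there is one more tool, called after ">>>" in YAML: its name, and indented under it one key for each argument. servo_tool: Moves the arm, as the interface text tells. Its arguments: {"type":"object","properties":{"moves":{"type":"array"},"grip_force":{"type":"number"}},"required":["moves"]}

```bash
ls; mkdir -p pics; python3 - <<'E'
from bench import *
import cv2
o=get_obs();print(o['time'],o['position'],o['ee_rot'],o['wrist_force'],o['width'],hold_point_z)
for n in('top','side'):
    d=get_image(n);cv2.imwrite(f'pics/{n}0.png',d['color'][:,:,::-1]);print({k:d[k] for k in d if k!='color'})
E
```

```text
pics
0.0 [141.62155819 608.21182687 230.27427227] [[ 2.26733611e-01  9.73956741e-01 -3.67846070e-04]
 [ 9.73954816e-01 -2.26733895e-01 -1.93851803e-03]
 [-1.97143588e-03  8.12617415e-05 -9.99998053e-01]] [ 0.40437279 -0.62154247 -0.35992902] 85.4827959202984 18.700000000000003
{'fx': 491.5699555039074, 'fy': 491.5699555039074, 'cx': 285.61177646913035, 'cy': 202.08507338373602, 'D': array([-0.03980362,  0.        ,  0.        ,  0.        ,  0.        ]), 'origin': array([ 471.46826294, -134.56392979,  935.34498313]), 'rotation': array([[-0.00913844, -0.99195146,  0.12628855],
       [-0.99994138,  0.00833171, -0.00691474],
       [ 0.00580689, -0.12634434, -0.99196945]])}
{'fx': 510.01331625593167, 'fy': 510.01331625593167, 'cx': 273.14849816413056, 'cy': 208.39391000619466, 'D': array([-0.08227438,  0.        ,  0.        ,  0.        ,  0.        ]), 'origin': array([300.72468323, 602.20794945, 388.13257567]), 'rotation': array([[-9.28861728e-01, -1.31812363e-01,  3.46181153e-01],
       [-3.70426631e-01,  3.30602376e-01, -8.68035817e-01],
       [-3.04597930e-05, -9.34519968e-01, -3.55910704e-01]])}
```

View pics/top0.png

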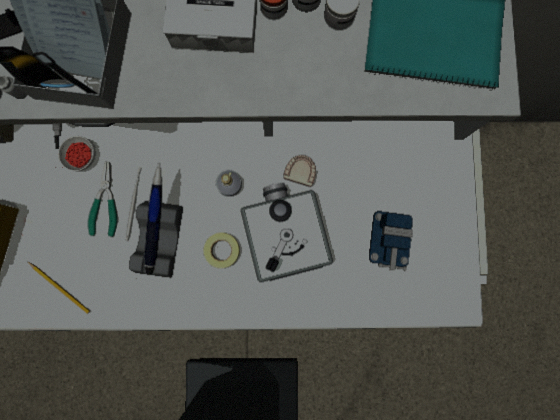

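View pics/side0.png

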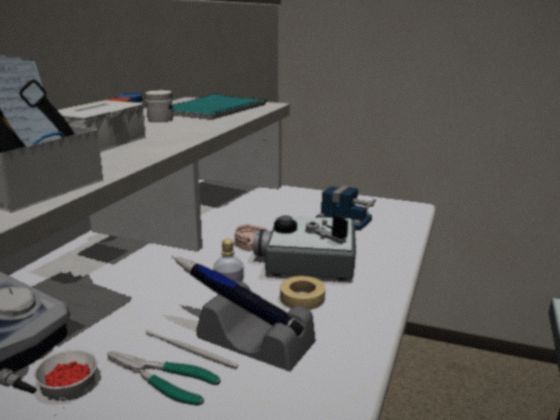

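The top view shows the extractor at about (287,236): its handle at (272,265), pivot at (287,235) and button at (280,211). A shelf edge runs along row 118. In the side view the top plate is near (312,232), with the handle at (340,228). Next I'll measure these from enlarged crops.

```bash
cat > h.py <<'E'
import numpy as np, cv2
from bench import *
def ray(d,u,v):
    K=np.array([[d['fx'],0,d['cx']],[0,d['fy'],d['cy']],[0,0,1]])
    p=cv2.undistortPoints(np.array([[[u,v]]],float),K,d['D'])[0,0]
    return d['origin'],d['rotation']@np.array([p[0],p[1],1])
def onz(d,u,v,z):
    o,r=ray(d,u,v);return o+r*(z-o[2])/r[2]
def proj(d,P):
    K=np.array([[d['fx'],0,d['cx']],[0,d['fy'],d['cy']],[0,0,1]])
    R=d['rotation'].T
    return cv2.projectPoints(np.array(P,float).reshape(-1,3),cv2.Rodrigues(R)[0],-R@d['origin'],K,d['D'])[0][:,0]
def tri(d1,p1,d2,p2):
    o1,r1=ray(d1,*p1);o2,r2=ray(d2,*p2)
    s=np.linalg.lstsq(np.c_[r1,-r2],o2-o1,rcond=None)[0]
    a,b=o1+r1*s[0],o2+r2*s[1];return (a+b)/2,np.linalg.norm(a-b)
def crop(d,u0,v0,w,h,s,f):
    cv2.imwrite(f,cv2.resize(d['color'][v0:v0+h,u0:u0+w,::-1],None,fx=s,fy=s,interpolation=cv2.INTER_CUBIC))
E
python3 - <<'E'
from h import *
t=get_image('top');s=get_image('side')
a=cv2.resize(t['color'][175:290,205:345,::-1],(700,575),interpolation=cv2.INTER_CUBIC);cv2.imwrite('pics/t1.png',a)
crop(s,215,190,160,110,5,'pics/s1.png')
for n,p,z in(('handle',(272,265),100),('pivot',(287,235),71),('button',(280,211),70),('torch',(228,183),50),('model',(300,170),28),('tape',(222,250),20)):print(n,onz(t,*p,z).round(1))
for c in((242,209),(316,191),(333,262),(261,280)):print(onz(t,*c,56).round(1))
print('shelf lip if z=200,300',[onz(t,268,120,z).round(0) for z in(200,300,400)], tri(t,(517,118),s,(290,105)))
E
```

```text
handle [ 471.1 -116.5  100. ]
pivot [ 523.2 -142.5   71. ]
button [ 565.8 -130.5   70. ]
torch [620.2 -35.9  50. ]
model [ 647.5 -168.5   28. ]
tape [499.4 -22.1  20. ]
[571.5 -62.1  56. ]
[ 603.2 -195.9   56. ]
[ 475.3 -224.    56. ]
[444.8 -95.9  56. ]
shelf lip if z=200,300 [array([ 693., -114.,  200.]), array([ 663., -117.,  300.]), array([ 633., -119.,  400.])] (array([ 698.24856018, -504.69888005,  194.31242685]), np.float64(4.199271428730687))
```

View pics/t1.png

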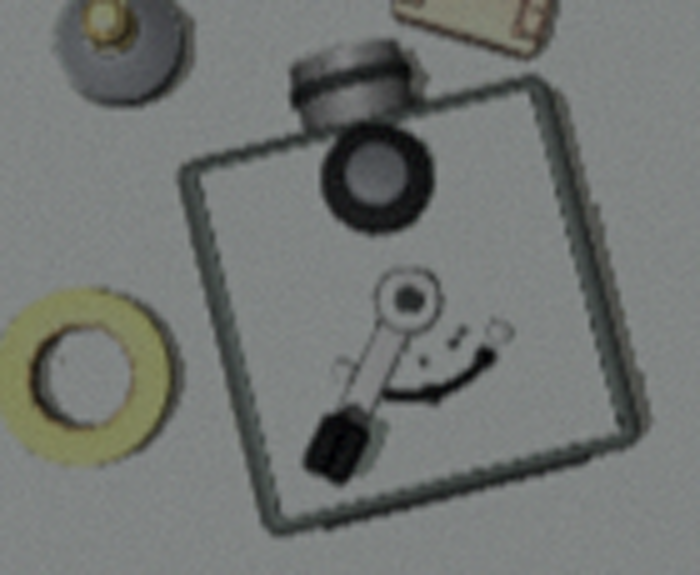

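View pics/s1.png

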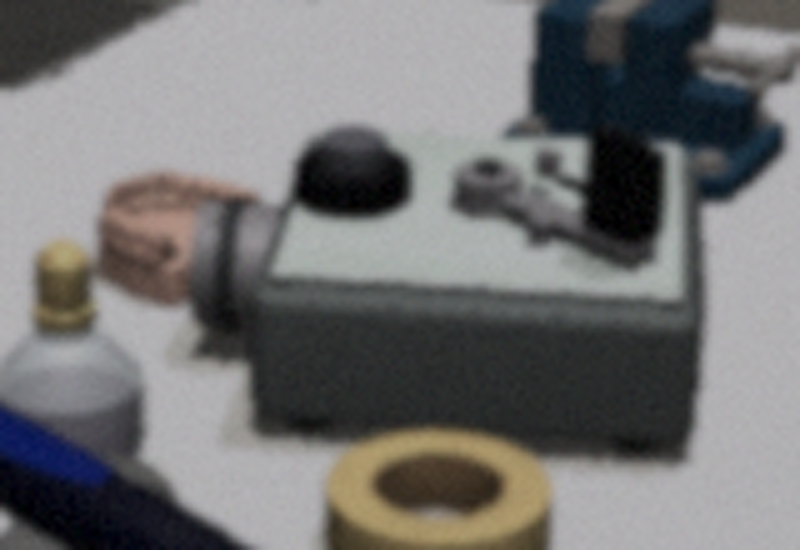

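The top crop shows the lever shut, with the handle at crop (337,447), boss at (408,298), button at (377,175), and the slot and stop posts to its right. The side crop shows the handle standing clear and the button cap raised above its collar. The measured pivot, corners and 0.25 rad yaw agree with the given geometry: predicted handle (471,-117), measured (471,-116.5). I'll close the fingers and move across in an arc, well above everything.

>>> servo_tool:
  moves:
    - [0, 0, -0.11, 4.2, -2.8, 0.2, 0]
    - [0, 0, -0.22, 8.4, -5.6, 0.2, 0]
    - [0, 0, -0.33, 12.6, -8.5, 0.2, 0]
    - [0, 0, -0.45, 16.8, -11.4, 0.2, 0]
    - [0, 0, -0.56, 21.0, -14.2, 0.2, 0]
    - [0, 0, -0.67, 25.2, -17.0, 0.2, 0]
    - [0, 0, -0.78, 29.5, -20.0, 0.2, 0]
    - [0, 0, -0.89, 33.8, -22.8, 0.2, 0]
  grip_force: 40

```text
time: 1.2
position: [480.8, 379.2, 232.6]
ee_rot: [[0.901, 0.434, -0.001], [0.434, -0.901, -0.0], [-0.001, -0.0, -1.0]]
wrist_force: [0.2, 0.7, -0.1]
width: -0.0
```

```bash
python3 - <<'E'
from h import *
t=get_image('top');s=get_image('side')
T=lambda x,y:(205+x/5-.4,175+y/5-.4)
S=lambda x,y:(215+x/5-.4,190+y/5-.4)
print('boss',tri(t,T(408,298),s,S(488,172)),onz(t,*T(408,298),71))
print('button',tri(t,T(377,172),s,S(354,143)))
print('handletop',tri(t,T(337,445),s,S(626,140)))
o=get_obs();print(o['time'],o['position'],o['joint_positions'].round(2),np.arctan2(*o['ee_rot'][[1,0],0]),o['width'])
E
```

```text
boss (array([ 526.32903519, -140.74215218,   65.88708998]), np.float64(2.973597615759561)) [ 524.58024797 -141.10307313   71.        ]
button (array([ 569.96763835, -130.24270891,   73.59462265]), np.float64(2.089241103013528))
handletop (array([ 474.68113861, -116.0351329 ,   94.17349895]), np.float64(2.6130386522153417))
1.3 [485.24269122 374.14614015 232.52439706] [-0.97  0.37  0.35  1.42 -0.12  1.38 -0.18] 0.43905883950157204 0.030657602376406475
```

>>> servo_tool:
  moves:
    - [0, 0, -0.11, 0.5, -5.7, 0, 0]
    - [0, 0, -0.22, 1.0, -11.4, 0, 0]
    - [0, 0, -0.33, 1.5, -17.2, 0, 0]
    - [0, 0, -0.44, 1.5, -22.9, 0, 0]
    - [0, 0, -0.56, 1.5, -28.6, 0, 0]
    - [0, 0, -0.67, 1.0, -34.3, 0, 0]
    - [0, 0, -0.78, 0.6, -40.0, 0, 0]
    - [0, 0, -0.89, 0.3, -45.8, 0, 0]

```text
time: 2.3
position: [487.8, -85.0, 232.6]
ee_rot: [[0.899, -0.438, -0.001], [-0.438, -0.899, -0.003], [-0.0, 0.003, -1.0]]
wrist_force: [1.5, 0.3, -0.1]
width: 0.4
```

>>> servo_tool:
  moves:
    - [0, 0, 0, 0, 0, -3, 0]
    - [0, 0, 0, 0, 0, -6, 0]
    - [0, 0, 0, 0, 0, -9, 0]
    - [0, 0, 0, 0, 0, -11, 0]
    - [0, 0, 0, 0, 0, -13, 0]
    - [0, 0, 0, 0, 0, -13, 0]

```text
time: 3.05
position: [486.6, -84.5, 101.4]
ee_rot: [[0.899, -0.437, -0.005], [-0.437, -0.899, -0.003], [-0.003, 0.005, -1.0]]
wrist_force: [0.7, -0.7, 0.7]
width: -0.1
```

```bash
python3 - <<'E'
from h import *
t=get_image('top');s=get_image('side')
a=cv2.resize(t['color'][175:290,205:345,::-1],(560,460),interpolation=cv2.INTER_CUBIC)
b=cv2.resize(s['color'][150:300,215:385,::-1],(680,600),interpolation=cv2.INTER_CUBIC)
cv2.imwrite('pics/s2.png',b)
o=get_obs();print(o['time'],o['position'],np.arctan2(*o['ee_rot'][[1,0],0]),o['wrist_force'])
E
```

```text
3.15 [487.90431111 -84.88146266 103.10873228] -0.45273947031244416 [ 0.44590847 -0.54911964  1.33978188]
```

View pics/s2.png

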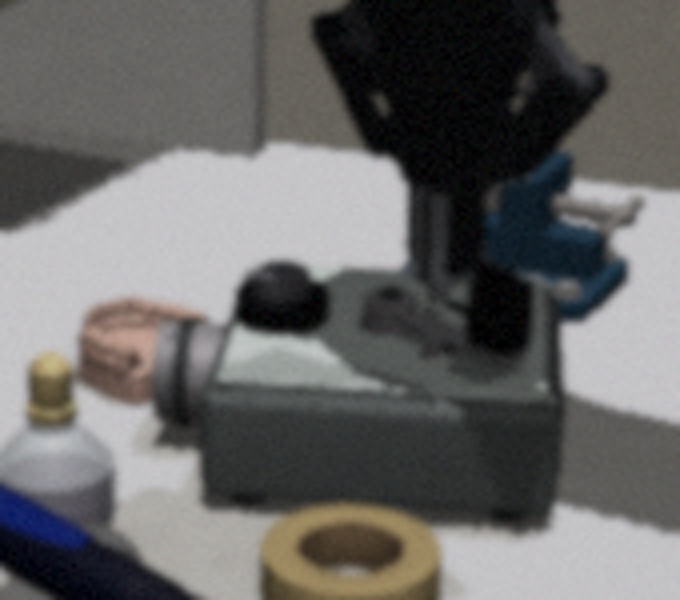

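The side crop shows the closed fingertips at about (450,270), to the left of and above the handle at (500,310), and touching nothing. Next: lower them to z≈82 and compute the push arc.

>>> servo_tool:
  moves:
    - [0, 0, 0, 0, 0, -1, 0]
    - [0, 0, 0, 0, 0, -2.1, 0]
    - [0, 0, 0, 0, 0, -2.1, 0]
    - [0, 0, 0, 0, 0, -2.1, 0]

```text
time: 3.65
position: [487.9, -85.0, 82.1]
ee_rot: [[0.899, -0.438, -0.001], [-0.438, -0.899, -0.003], [0.0, 0.003, -1.0]]
wrist_force: [0.9, -0.2, 0.4]
width: -0.2
```

```bash
cat >> h.py <<'E'
PIV=np.array([524.5,-141.5]);YAW=.25
def arc(phis,off=19,r=58):
    o=get_obs();p=o['position'];th=np.arctan2(*o['ee_rot'][[1,0],0])
    print(o['time'],p.round(1),round(th,3),o['wrist_force'].round(1))
    for f in phis:
        A=np.pi-.7+YAW+f;e=np.array([np.cos(A),np.sin(A)]);n=np.array([-e[1],e[0]])
        q=PIV+r*e-off*n-p[:2];print(round(f,2),'turn',round(A-np.pi-th,2),'cm',(q/10).round(2))
E
python3 -c "
from h import *
arc(np.arange(0,1.5,.1))"
```

```text
3.65 [487.9 -85.   82.1] -0.453 [ 0.9 -0.2  0.4]
0.0 turn 0.0 cm [-0.74 -1.42]
0.1 turn 0.1 cm [-1.14 -1.88]
0.2 turn 0.2 cm [-1.49 -2.38]
0.3 turn 0.3 cm [-1.79 -2.91]
0.4 turn 0.4 cm [-2.04 -3.46]
0.5 turn 0.5 cm [-2.23 -4.04]
0.6 turn 0.6 cm [-2.36 -4.64]
0.7 turn 0.7 cm [-2.43 -5.25]
0.8 turn 0.8 cm [-2.44 -5.86]
0.9 turn 0.9 cm [-2.39 -6.46]
1.0 turn 1.0 cm [-2.28 -7.06]
1.1 turn 1.1 cm [-2.11 -7.65]
1.2 turn 1.2 cm [-1.88 -8.21]
1.3 turn 1.3 cm [-1.6  -8.75]
1.4 turn 1.4 cm [-1.26 -9.26]
```

>>> servo_tool:
  moves:
    - [0, 0, 0, -0.4, -0.7, 0, 0]
    - [0, 0, 0, -0.7, -1.4, 0, 0]
    - [0, 0, 0.1, -1.1, -1.9, 0, 0]
    - [0, 0, 0.2, -1.5, -2.4, 0, 0]
    - [0, 0, 0.3, -1.8, -2.9, 0, 0]
    - [0, 0, 0.4, -2.0, -3.5, 0, 0]
    - [0, 0, 0.5, -2.2, -4.0, 0, 0]
    - [0, 0, 0.5, -2.2, -4.0, 0, 0]

```text
time: 4.65
position: [465.6, -126.0, 82.4]
ee_rot: [[0.999, 0.045, 0.001], [0.045, -0.999, -0.003], [0.0, 0.003, -1.0]]
wrist_force: [-0.3, -0.3, 0.6]
width: -0.2
```

```bash
python3 - <<'E'
from h import *
arc(np.arange(.5,1.5,.1))
t=get_image('top');cv2.imwrite('pics/t3.png',cv2.resize(t['color'][175:290,205:345,::-1],(700,575),interpolation=cv2.INTER_CUBIC))
E
```

```text
4.65 [ 465.6 -126.    82.4] 0.045 [-0.3 -0.3  0.6]
0.5 turn 0.01 cm [-0.    0.06]
0.6 turn 0.11 cm [-0.13 -0.54]
0.7 turn 0.21 cm [-0.2  -1.14]
0.8 turn 0.31 cm [-0.21 -1.75]
0.9 turn 0.41 cm [-0.16 -2.36]
1.0 turn 0.51 cm [-0.05 -2.96]
1.1 turn 0.61 cm [ 0.12 -3.55]
1.2 turn 0.71 cm [ 0.35 -4.11]
1.3 turn 0.81 cm [ 0.63 -4.65]
1.4 turn 0.91 cm [ 0.97 -5.16]
```

View pics/t3.png

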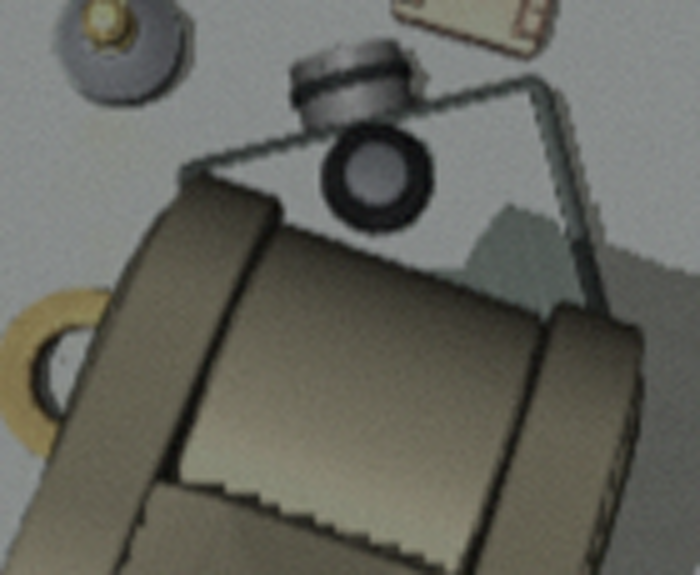

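In this top view the wrist hides the lever, while the button at (377,175), burner, tape and model haven't moved. No force is left, so the lever has probably snapped on to the half notch. I'll keep pushing along the arc.

>>> servo_tool:
  moves:
    - [0, 0, 0.1, -0.1, -0.5, 0, 0]
    - [0, 0, 0.2, -0.2, -1.1, 0, 0]
    - [0, 0, 0.25, -0.2, -1.4, 0, 0]
    - [0, 0, 0.3, -0.2, -1.7, 0, 0]
    - [0, 0, 0.35, -0.2, -2.0, 0, 0]
    - [0, 0, 0.4, -0.2, -2.35, 0, 0]

```text
time: 5.45
position: [463.5, -147.4, 82.2]
ee_rot: [[0.903, 0.43, 0.001], [0.43, -0.903, -0.001], [0.0, 0.001, -1.0]]
wrist_force: [-1.8, 4.9, 3.6]
width: 0.1
```

>>> servo_tool:
  moves:
    - [0, 0, 0.05, 0, -0.3, 0, 0]
    - [0, 0, 0.1, 0.1, -0.6, 0, 0]
    - [0, 0, 0.15, 0.2, -0.9, 0, 0]
    - [0, 0, 0.2, 0.3, -1.2, 0, 0]
    - [0, 0, 0.25, 0.4, -1.5, 0, 0]
    - [0, 0, 0.3, 0.5, -1.7, 0, 0]
    - [0, 0, 0.35, 0.65, -2.0, 0, 0]

```text
time: 6.32
position: [470.0, -167.3, 82.2]
ee_rot: [[0.701, 0.713, 0.001], [0.713, -0.701, -0.0], [0.0, 0.001, -1.0]]
wrist_force: [0.5, -0.4, -0.1]
width: 0.0
```

```bash
python3 - <<'E'
from h import *
arc(np.arange(1.1,1.5,.05))
s=get_image('side');cv2.imwrite('pics/s4.png',cv2.resize(s['color'][150:300,215:385,::-1],(680,600),interpolation=cv2.INTER_CUBIC))
E
```

```text
6.325 [ 470.  -167.3   82.2] 0.794 [ 0.5 -0.4 -0.1]
1.1 turn -0.14 cm [-0.32  0.58]
1.15 turn -0.09 cm [-0.21  0.3 ]
1.2 turn -0.04 cm [-0.09  0.02]
1.25 turn 0.01 cm [ 0.04 -0.26]
1.3 turn 0.06 cm [ 0.19 -0.52]
1.35 turn 0.11 cm [ 0.35 -0.78]
1.4 turn 0.16 cm [ 0.53 -1.03]
1.45 turn 0.21 cm [ 0.71 -1.27]
```

View pics/s4.png

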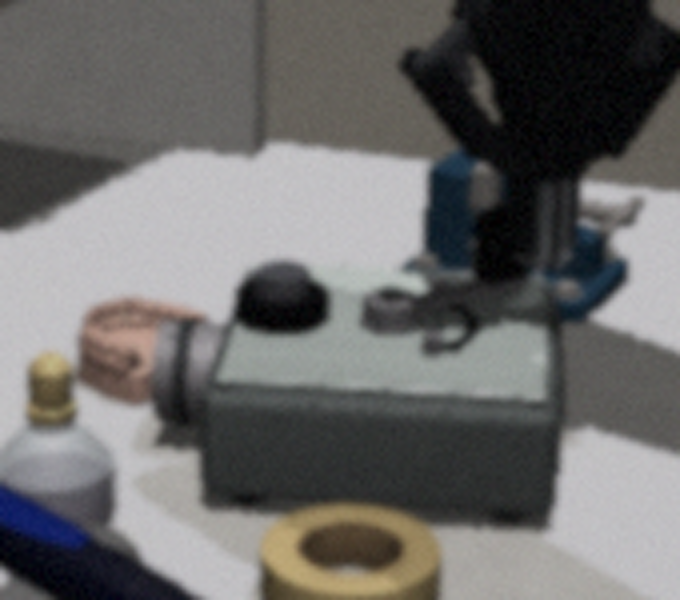

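The side crop shows the handle at about (500,240), ahead of the fingertip, so it has snapped on. I'll nudge it gently to make sure it's home, then back off and lift to get a clear view.

>>> servo_tool:
  moves:
    - [0, 0, 0.06, 0.2, -0.5, 0, 0]
    - [0, 0, 0.11, 0.35, -0.8, 0, 0]
    - [0, 0, 0.16, 0.5, -1.0, 0, 0]
    - [0, 0, 0.16, 0.55, -1.05, 0, 0]
    - [0, 0, 0.16, 0.55, -1.1, 0, 0]

```text
time: 7.0
position: [475.6, -178.3, 82.1]
ee_rot: [[0.578, 0.816, 0.001], [0.816, -0.578, -0.0], [0.0, 0.001, -1.0]]
wrist_force: [-0.3, 0.9, 0.3]
width: 0.1
```

>>> servo_tool:
  moves:
    - [0, 0, 0, -1.3, 1.0, 0, 0]
    - [0, 0, 0, -2.4, 2.0, 0, 0]
    - [0, 0, 0, -2.4, 2.0, 3, 0]
    - [0, 0, 0, -2.4, 2.0, 6, 0]
    - [0, 0, 0, -2.4, 6.0, 6, 0]
    - [0, 0, 0, -2.4, 12.0, 6, 0]
    - [0, 0, 0, -2.4, 18.0, 6, 0]
    - [0, 0, 0, -2.4, 18.0, 6, 0]

```text
time: 8.0
position: [451.1, 7.0, 142.2]
ee_rot: [[0.572, 0.82, 0.001], [0.82, -0.572, 0.001], [0.002, -0.0, -1.0]]
wrist_force: [-0.3, 0.1, -0.6]
width: 0.1
```

```bash
python3 - <<'E'
from h import *
o=get_obs();print(o['time'],o['position'],o['wrist_force'],np.arctan2(*o['ee_rot'][[1,0],0]))
t=get_image('top');a=t['color'][175:290,205:345,::-1];cv2.imwrite('pics/t5.png',cv2.resize(a,(700,575),interpolation=cv2.INTER_CUBIC))
for f in (1.2,1.3,1.4):
    A=np.pi-.45+f;print(f,(proj(t,[*(PIV+58*np.array([np.cos(A),np.sin(A)])),98])-[205,175]+.4)*5)
E
```

```text
8.0 [451.08574686   6.95519071 142.153415  ] [-0.31468347  0.14163967 -0.64067516] 0.9621880948448235
1.2 [[527.56637505 417.50120305]]
1.3 [[539.2887418  405.05514471]]
1.4 [[549.69508846 391.50419529]]
```

View pics/t5.png

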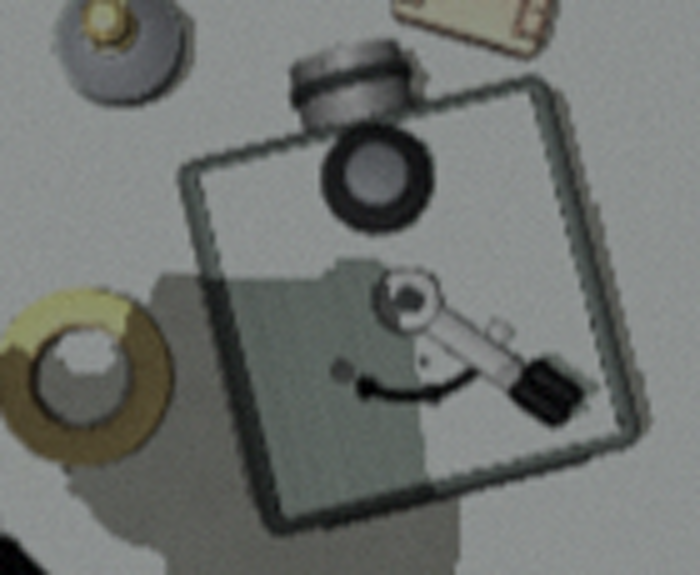

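The lever is at the full stop: its handle is at crop (548,392), against (550,391) predicted for 1.40 rad. The neighbouring objects are unmoved. Next I'll move over the button.

>>> servo_tool:
  moves:
    - [0, 0, -0.15, 3.0, -3.4, 0, 0]
    - [0, 0, -0.3, 6.0, -6.9, 0, 0]
    - [0, 0, -0.45, 9.0, -10.4, 0, 0]
    - [0, 0, -0.6, 11.75, -13.75, 0, 0]
    - [0, 0, -0.7, 11.75, -13.75, -1.5, 0]
    - [0, 0, -0.7, 11.75, -13.75, -3.5, 0]
    - [0, 0, -0.7, 11.75, -13.75, -5.2, 0]
    - [0, 0, -0.7, 11.75, -13.75, -5.2, 0]

```text
time: 9.05
position: [567.4, -134.1, 88.9]
ee_rot: [[0.967, 0.255, -0.002], [0.255, -0.967, -0.0], [-0.002, -0.0, -1.0]]
wrist_force: [-0.1, 0.6, 0.3]
width: 0.1
```

```bash
python3 - <<'E'
from h import *
o=get_obs();print(o['time'],o['position'],o['wrist_force'])
s=get_image('side');cv2.imwrite('pics/s6.png',cv2.resize(s['color'][170:270,245:345,::-1],(600,600),interpolation=cv2.INTER_CUBIC))
print((proj(s,o['position'])-[245,170]+.4)*6)
E
```

```text
9.05 [ 567.4171776  -134.09493849   88.87348065] [-0.13432112  0.5502622   0.32350399]
[[262.70592932 236.73172587]]
```

View pics/s6.png

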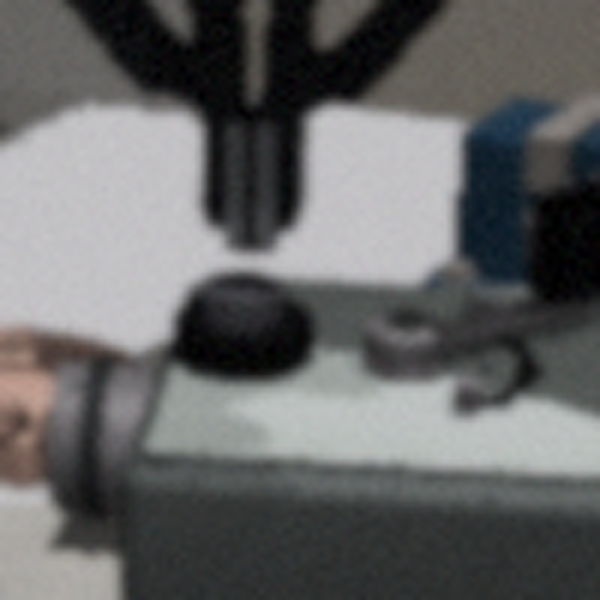

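The side crop shows the narrow fingertip at (250,245), over the button cap at (245,285), with the lever clear of it. I'll shift about 3 mm to centre and step down watching the force.

>>> servo_tool:
  moves:
    - [0, 0, 0, 0.1, 0.3, 0, 0]
    - [0, 0, 0, 0.1, 0.35, -0.5, 0]
    - [0, 0, 0, 0.1, 0.35, -0.9, 0]
    - [0, 0, 0, 0.1, 0.35, -1.2, 0]
    - [0, 0, 0, 0.1, 0.35, -1.4, 0]
    - [0, 0, 0, 0.1, 0.35, -1.4, 0]

```text
time: 9.85
position: [569.1, -130.5, 76.0]
ee_rot: [[0.967, 0.255, -0.0], [0.255, -0.967, -0.0], [-0.0, 0.0, -1.0]]
wrist_force: [-1.0, 0.9, 2.5]
width: -0.2
```

>>> servo_tool:
  moves:
    - [0, 0, 0, 0, 0, -0.1, 0]
    - [0, 0, 0, 0, 0, -0.2, 0]
    - [0, 0, 0, 0, 0, -0.2, 0]

```text
time: 10.22
position: [569.2, -130.5, 74.1]
ee_rot: [[0.967, 0.255, -0.0], [0.255, -0.967, -0.0], [-0.0, 0.0, -1.0]]
wrist_force: [-2.1, 1.5, 3.1]
width: -0.2
```

>>> servo_tool:
  moves:
    - [0, 0, 0, 0, 0, -0.1, 0]
    - [0, 0, 0, 0, 0, -0.2, 0]
    - [0, 0, 0, 0, 0, -0.2, 0]

```text
time: 10.6
position: [569.2, -130.5, 72.2]
ee_rot: [[0.967, 0.255, -0.0], [0.255, -0.967, -0.0], [-0.0, 0.0, -1.0]]
wrist_force: [-2.0, 1.1, 5.6]
width: -0.1
```

>>> servo_tool:
  moves:
    - [0, 0, 0, 0, 0, -0.1, 0]
    - [0, 0, 0, 0, 0, -0.2, 0]
    - [0, 0, 0, 0, 0, -0.2, 0]

```text
time: 10.98
position: [569.4, -130.5, 71.9]
ee_rot: [[0.967, 0.255, 0.001], [0.255, -0.967, 0.001], [0.001, -0.0, -1.0]]
wrist_force: [-7.6, 2.9, 19.4]
width: -0.2
```

At z=71.9 it is against a hard stop with 19 N. I'll release in small steps and note the height where contact is lost, which checks the full 6 mm of travel.

>>> servo_tool:
  moves:
    - [0, 0, 0, 0, 0, 0.25, 0]
    - [0, 0, 0, 0, 0, 0.45, 0]
    - [0, 0, 0, 0, 0, 0.45, 0]
    - [0, 0, 0, 0, 0, 0.45, 0]

```text
time: 11.48
position: [569.5, -130.6, 76.2]
ee_rot: [[0.967, 0.255, 0.001], [0.255, -0.967, 0.0], [0.001, -0.0, -1.0]]
wrist_force: [-0.9, -0.4, 3.4]
width: 0.0
```

>>> servo_tool:
  moves:
    - [0, 0, 0, 0, 0, 0.1, 0]
    - [0, 0, 0, 0, 0, 0.1, 0]
    - [0, 0, 0, 0, 0, 0.1, 0]

```text
time: 11.85
position: [569.5, -130.6, 77.1]
ee_rot: [[0.967, 0.255, 0.001], [0.255, -0.967, 0.0], [0.001, -0.0, -1.0]]
wrist_force: [-1.0, 0.7, 2.3]
width: -0.0
```

>>> servo_tool:
  moves:
    - [0, 0, 0, 0, 0, 0.1, 0]
    - [0, 0, 0, 0, 0, 0.1, 0]
    - [0, 0, 0, 0, 0, 0.1, 0]

```text
time: 12.22
position: [569.4, -130.6, 78.1]
ee_rot: [[0.967, 0.255, 0.001], [0.255, -0.967, 0.0], [0.001, -0.0, -1.0]]
wrist_force: [-0.2, -0.0, 1.7]
width: 0.1
```

>>> servo_tool:
  moves:
    - [0, 0, 0, 0, 0, 0.1, 0]
    - [0, 0, 0, 0, 0, 0.1, 0]
    - [0, 0, 0, 0, 0, 0.1, 0]

```text
time: 12.6
position: [569.4, -130.6, 79.0]
ee_rot: [[0.967, 0.255, 0.001], [0.255, -0.967, 0.0], [0.001, -0.0, -1.0]]
wrist_force: [-0.5, -0.1, 0.1]
width: 0.2
```

Contact was lost between 78.1 and 79.0 mm, so the button travelled at least 6.2 mm and was fully pressed. Now I'll lift clear, back away and check.

>>> servo_tool:
  moves:
    - [0, 0, 0, 0, 0, 3, 0]
    - [0, 0, 0, 0, 0, 7, 0]
    - [0, 0, 0, -3, 4, 10, 0]
    - [0, 0, 0, -6, 9, 10, 0]
    - [0, 0, 0, -9, 14, 10, 0]
    - [0, 0, 0, -9, 19, 10, 0]
    - [0, 0, 0, -9, 19, 10, 0]
    - [0, 0, 0, -9, 19, 10, 0]

```text
time: 13.6
position: [479.4, 58.9, 179.0]
ee_rot: [[0.967, 0.255, 0.001], [0.255, -0.967, -0.0], [0.001, 0.0, -1.0]]
wrist_force: [0.3, -0.8, 0.2]
width: 0.2
```

```bash
python3 - <<'E'
from h import *
o=get_obs();print(o['time'],o['position'],o['dq'].round(3),o['wrist_force'])
t=get_image('top');cv2.imwrite('pics/t7.png',cv2.resize(t['color'][145:290,185:345,::-1],(640,580),interpolation=cv2.INTER_CUBIC))
E
```

```text
13.6 [479.42754981  58.91944918 179.03318712] [ 0.021  0.001  0.021  0.002  0.002 -0.001  0.   ] [ 0.32393864 -0.83305757  0.22424345]
```

View pics/t7.png

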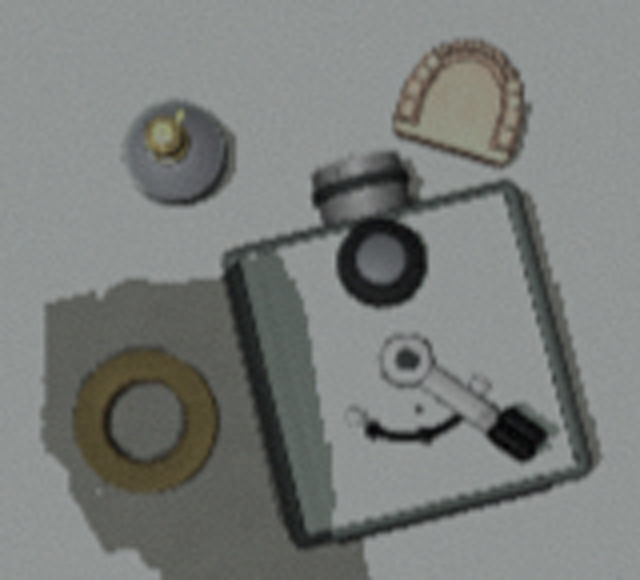

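The final view shows the lever at the full stop, with its handle at crop (519,432) against the right-hand post. The button is up at (380,260), and the burner, model and tape are where they started.

```bash
python3 -c "
from bench import *
print(close_job())"
```

```text
the job is handed in; nothing more can be done
None
```

The dust extractor is ready for grinding: the damper is fully open and the start button was then pressed and released. I handed the job in at about 13.6 s of the 43 s allowed.

- **Lever:** I pushed it with the closed fingertips, on the push side only, round past the half notch until it snapped to the second stop. With the arm clear, the handle in the picture was within about 2 crop pixels of where the 1.40 rad stop should be. It was still there in the last picture.
- **Button:** I pressed it only after that check. It met a hard stop at 71.9 mm with about 19 N. On release, contact ended between 78.1 and 79.0 mm, which means at least 6.2 mm of travel against the 6 mm required. It looked up again in the last picture.
- **Surroundings:** The burner, dental model and tape roll looked unmoved, and the arm was clear with no contact force when I handed in.

**Disagreement:** heights found from the two camera views came out about 5 mm low on the boss and handle, so I relied on contact force for the button depth. The wrist hid the lever in the top view early in the push, so I did not see it pass the half notch.

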